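Tighten the lever axle of a hold-down clamp and fold its lever closed

ROBOT

A 6-joint arm with a two-finger parallel gripper is mounted at the origin on a cart in front of the work surface, level with it; the furniture and walls round the work are solid. World frame = base frame: x ahead of the robot, y to its left, z up, the work surface at z = 0. Lengths are in m, angles in rad, forces in N, time in s.
With the tool pointing down it reaches from about 0.35 to 0.975 m from the base axis. Payload 4.9 kg.
Tool frame: the origin (TCP) lies midway between the tips of the shut fingers; the grasp point (between the pads) lies 19 mm behind it; x points along the fingers, y is the direction in which the jaws open and shut, and the axes are right-handed (so a half turn about x gives the same grasp; the last joint's range is limited). The gripper opens to 85 mm and grips with 20 to 120 N. Pads are 22 mm wide; open, the fingers measure 114 mm over their backs; the gripper's body (76 mm by 85 mm) begins 54 mm behind the grasp point. The pads swing forward as they close: fully open they stand 13 mm farther back than shut.
Start: joints at [-1.35, 0.053, 1.613, -0, 1.476, -0.119], TCP at [0.208, -0.589, 0.231] pointing down, gripper open.
Joint ranges: [-3.01, 3.01], [-1.01, 2.22], [0.06, 2.58], [-1.02, 4.17], [0.09, 2.62], [-3.14, 3.14]. Speed limits (rad/s): [2.57, 2.57, 3.14, 3.14, 3.14, 3.14].

INTERFACE

Orientations are given as a unit quaternion [w, x, y, z].
In Python, from plant import manip gives the robot as it stands.
- The arm moves only by the tool send_rows, never from a script. Its argument "motion" is a list that holds one entry, the list of rows, each a list of 6 numbers: the shift along the world's x, y, z in cm, then the turn, a rotation vector about the world's x, y, z in rad. A call has 1 to 12 rows; each row shifts and turns the commanded pose from where the row before left it; what a row does not reach is not made up. A row lasts 1/12 s, in which the tool goes at most 41.7 mm and 7.16 degrees, less where a joint would pass 70% of its speed; a pose out of reach is approached as far as the arm can. A call with a gripper value outside its range is refused whole. "fingers" is the closure, from 0 (fully open) to 1 (shut), set as the call begins (left out, the last holds). The fingers move at their own pace and stop on an object; the grip force is fixed at half the most. Time passes only in rows, so rows that do not move let the fingers close. It gives the time, the measured TCP pose, the force and the opening at its end, in the units of the state.
- manip.state(): the state, without advancing time (a new reading comes with each control period).
- manip.grab_frame(name): name is "scene" or "top" or "wrist"; returns the picture (400x640x3 uint8, red, green, blue); there is no depth.
- manip.calibration(name): a dict with "mtx" (3x3 intrinsics, pixels), "cam_to_world" (4x4, takes a point from camera to world coordinates); the wrist camera has in their place "hand_eye" (4x4, takes a point from camera to tool coordinates, whose origin is the TCP and whose axes are the tool frame's). Camera axes: x right, y up, looking along -z (the intrinsics and any distortion apply to the point x, -y, -z); pixel columns grow to the right and rows downward; lengths in m; the calibration is good to about 2 mm. A picture is of the moment at which its call begins: read the wrist's pose just before it. calibration takes no time and is no camera call.
- manip.job_done(): hands the job in, once; it reports no verdict.
Trained networks look in the newest picture that a camera, given by its name, has taken for a name from the list of things; names that differ only in an ending like _2 or _b are one class to them, and where a whole thing is asked for, a point or a joint stands for the part that bears it (a point fixed in the world has none). Each returns a list of dicts, best first, with "confidence" (0 to 1); they miss things now and then, are a little off and sometimes report something else, mostly with a low value. They report only what shows in the picture. A call takes as long as a camera call.
- manip.boxes_of(query, camera): "centre" ([x, y, z] in m, in the coordinates of the camera as it stood for that picture, good to about 4 mm: the middle of the surface that is visible of it).
- manip.trace(query, camera): "region" (400x640 bool, what is visible of it).
- manip.landmark_of(query, camera): "centre" ([x, y, z] in m, in the coordinates of the camera as it stood for that picture, good to about 4 mm: a listed point, or the origin of a listed thing).
The state is a dict: "time": time; "joint_pos": joint angles; "joint_vel": joint speeds; "joint_efforts": joint torques, N m; "tool_pos": TCP position; "tool_rot": TCP orientation; "contact_force": force on the tool from outside, world axes, zero at the start; "ft_torque": the same for the moment, N m; "gripper_width": opening from 0.0 (shut) to 1.0 (fully open).
Only numpy, scipy, OpenCV 4.12 (cv2) and the standard library are available. Lean on these libraries where they do the work, as an engineer would, in place of code of your own. Each camera call takes 0.05 s, during which the arm holds its last target.

TASK

Lock the hold-down clamp on the bench: with its lever standing upright, screw the lever-headed axle in (clockwise seen from above) until it is just snug, finger-tight and not forced, then fold the lever down fully closed and let go. Leave the things beside the clamp where they are.

Things in the scene. Friction and masses are not known exactly. Their poses are not given: they have to be found in the camera images.
- fixture: The clamp's fixed base: grey plate 84 x 150 mm on the bench, carrying an aluminium heel block, a white tube carrier and, across both, the strap. Bolted down. Origin on the bench under the axle; z up, y along the strap towards the white carrier.
- axle: Lever-headed axle upright through the strap: round aluminium head 30 mm across, 10 mm high, with two ears (24 mm over them along y, up to 28 mm above the head's underside) that hold the lever's pin. Origin on the axis at the head's underside, 60 mm above the bench; z up, y along the pin, x the way the lever folds. Clockwise seen from above tightens; it does not sink visibly.
- axle_thread (a point): Point on the axle's axis at its head's underside. Turned freely the axle resists with 0.05 N m. After 1.2 to 3.2 rad (hidden: no pose tells it) it comes home: from there, held still, it pushes back with 0.45 N m per rad (0.36 N m of friction more while turning). Snug: 0.18 to 0.32 N m held still, about 0.2 to 0.6 rad past first resistance; over 0.36 is over-tight. It stays so when let go.
- lever_pin (a point): Centre of the lever's pin, on the axle's axis 20 mm above the head's underside; the lever folds about it, from upright towards the axle's +x only. The fork of the two ears is open on that side and closed by an aluminium web (8 to 13 mm from the axis, up to 25 mm high) on the other.
- lever (a joint): Lever angle on its pin, rad: 0 straight up (open, as at the start), 1.55 level (closed, at its stop). It is stiff (friction 0.3 N m: about 6 N at its end) and stays where it is left.
- lever_grip (a point): Point on the dark steel lever's centre line, 42 mm from its pin, where it is well gripped. The lever is a bar 12 mm wide along the pin (axle's y), 16 mm deep along the axle's x, its rounded end 66 mm from the pin; its lowest 8 mm are between the ears. Open, it stands on the axle's axis, so turning it about the vertical turns the axle.
- petri_stack: Bystander: a loose stack of petri dishes, 59 mm across, 31 mm high, to the +y side of the clamp. Origin under its centre.
- vial_amber: Bystander: a loose amber vial with black cap, 23 mm across, 45 mm high, to the -y side of the clamp. Origin under its centre.
- highlighter: Bystander: a loose highlighter pen, 120 x 15 x 15 mm, lying on the -y side of the clamp. Origin under its centre.
- strap: Flat steel strap 34 x 128 x 10 mm of the clamp, fixed. Origin at the middle of its top, 50 mm above the bench, where the axle passes through and its washer presses; z up, y along it.
- washer: Steel pressure washer under the axle's head, 33 mm across, 6 mm thick, its underside at the strap's top all the time; it does not turn or visibly move, only its pressure grows as the axle comes tight. Origin 10 mm above the strap, on the axis.

How it is judged:
On the way, in this order (a step that is already met when the one before it is completed fails the run):
1. the axle is screwed in until snug (washer pressed on the strap with 5 to 38 N) with the lever still open (contact force between washer and strap between 5 and 38 N and value of joint lever below 0.3 rad), for 0.3 s.
2. the lever is folded fully closed with the axle still snug (value of joint lever above 1.42 rad and contact force between washer and strap above 5 N), for 0.2 s.
At the end, for the whole second after the job is handed in: The lever lies closed (over 1.42 of its 1.55 rad) and at rest, and the axle is still snug: its washer presses on the strap with 5 to 42 N (all of step 2 and contact force between washer and strap below 42 N and velocity of joint lever below 0.05 rad/s); the robot touches nothing.
It fails at once if the axle is over-tightened: its washer presses on the strap with more than 42 N (contact force between washer and strap above 42 N).
It fails at once if the petri dishes are moved more than 15 mm (distance of petri_stack from where it was at the start of the episode above 0.015 m).
It fails at once if the vial is moved more than 15 mm (distance of vial_amber from where it was at the start of the episode above 0.015 m).
It fails at once if the highlighter is moved more than 15 mm (distance of highlighter from where it was at the start of the episode above 0.015 m).
It also fails if it takes over 72 s, if anything falls off the work surface, if the arm or the gripper's body presses on something with over 40 N, if the wrist force passes 120 N, or if a joint passes its speed limit or range.

## Working session

There is one attempt and no reset: what is moved stays moved. The work goes in short steps, Python scripts to look and compute and a tool call to move; the robot and the scene stay as the last step left them, time stands still between calls to the robot, and variables do not carry over. Pictures are saved under pics/ and viewed, and the job is handed in when it is done.

Besides the shell and the picture viewer there is one more tool, called after "Request:" by a JSON object that holds its "fn" and its "kwargs", one argument or row to a line. send_rows: Moves the arm, as the interface text tells. Its arguments: {"type":"object","properties":{"motion":{"type":"array","items":{"type":"array","items":{"type":"array","items":{"type":"number"}}}},"fingers":{"type":"number"}},"required":["motion"]}

```bash
mkdir -p pics; ls
cat > h.py <<'E'
from plant import manip
import numpy as np, cv2
def save(cam,name):
    im=manip.grab_frame(cam); cv2.imwrite(f'pics/{name}.png',im[:,:,::-1]); return im
def c2w(cam):
    c=manip.calibration(cam)
    if 'cam_to_world' in c: return np.array(c['cam_to_world'])
    s=manip.state(); from scipy.spatial.transform import Rotation as R
    T=np.eye(4); q=s['tool_rot']; T[:3,:3]=R.from_quat([q[1],q[2],q[3],q[0]]).as_matrix(); T[:3,3]=s['tool_pos']
    return T@np.array(c['hand_eye'])
def w(cam,p): return (c2w(cam)@np.r_[p,1])[:3].round(4)
E
python3 - <<'E'
from h import *
s=manip.state()
for k,v in s.items(): print(k,np.round(v,3))
for c in ['scene','top']:
    save(c,c+'0')
    for n in ['axle_thread','lever_pin','lever_grip','strap','fixture','axle','petri_stack','vial_amber','highlighter']:
        r=manip.landmark_of(n,c); print(c,n,[(w(c,x['centre']),round(x['confidence'],2)) for x in r[:2]])
E
```

```text
pics
time 0.0
joint_pos [-1.35   0.053  1.614  0.     1.476 -0.119]
joint_vel [-0.002  0.001 -0.001  0.001 -0.     0.001]
joint_efforts [ 0.0000e+00 -3.9368e+01 -3.7018e+01 -0.0000e+00  7.0000e-03 -0.0000e+00]
tool_pos [ 0.208 -0.589  0.23 ]
tool_rot [-0.119 -0.697 -0.12   0.697]
contact_force [-0.121  0.301  0.265]
ft_torque [-0.01   0.01   0.045]
gripper_width 1.006
scene axle_thread [(array([ 0.5675, -0.2434,  0.057 ]), 0.82), (array([ 5.762e-01, -3.808e-01,  5.000e-04]), 0.53)]
scene lever_pin [(array([ 0.5692, -0.244 ,  0.0772]), 0.88)]
scene lever_grip [(array([ 0.572 , -0.242 ,  0.1214]), 0.81)]
scene strap [(array([ 0.5672, -0.2438,  0.0466]), 0.93)]
scene fixture [(array([ 0.5651, -0.2394, -0.0011]), 0.82), (array([ 0.5706, -0.2449,  0.0786]), 0.64)]
scene axle [(array([ 0.571 , -0.2419,  0.0619]), 0.7)]
scene petri_stack [(array([ 0.5601, -0.122 ,  0.0041]), 0.83)]
scene vial_amber [(array([ 0.5842, -0.3435,  0.0031]), 0.46)]
scene highlighter [(array([ 0.5749, -0.3809, -0.0016]), 0.63), (array([ 0.5653, -0.2432,  0.0577]), 0.39)]
top axle_thread [(array([ 0.567, -0.241,  0.059]), 0.74)]
top lever_pin [(array([ 0.5643, -0.2454,  0.0828]), 0.68)]
top lever_grip [(array([ 0.5662, -0.2409,  0.1209]), 0.45)]
top strap [(array([ 0.5681, -0.243 ,  0.0008]), 0.27)]
top fixture [(array([ 0.5679, -0.2438, -0.    ]), 0.77), (array([ 0.5658, -0.2455,  0.0525]), 0.52)]
top axle [(array([ 0.5683, -0.2423,  0.0542]), 0.62)]
top petri_stack [(array([ 0.5591, -0.1216, -0.0008]), 0.85)]
top vial_amber [(array([ 0.5783, -0.3453, -0.0021]), 0.61)]
top highlighter [(array([ 0.5774, -0.3485, -0.0033]), 0.73), (array([ 5.692e-01, -3.828e-01,  5.000e-04]), 0.59)]
```

View pics/scene0.png

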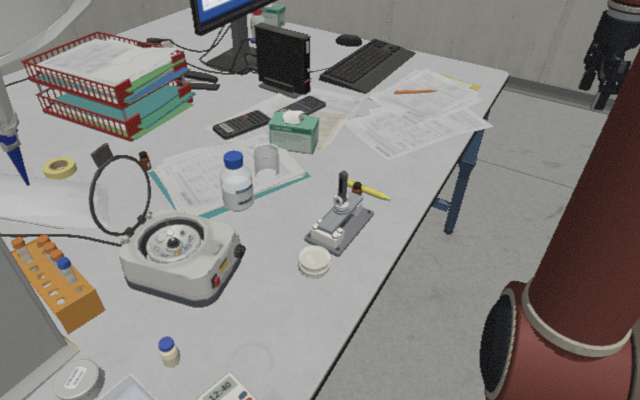

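View pics/top0.png

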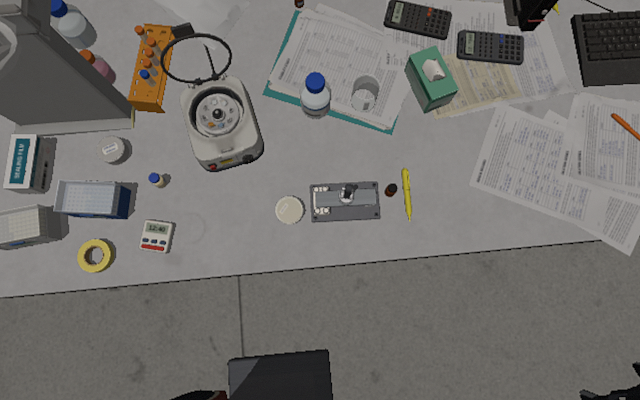

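Run:
```python
from h import *
for c in ['scene','top','wrist']:
    k=manip.calibration(c); print(c,np.round(k['mtx'],1).tolist(), {a:(np.round(b,3).tolist()) for a,b in k.items() if a!='mtx'})
im=cv2.imread('pics/top0.png')
k=manip.calibration('top'); T=np.linalg.inv(np.array(k['cam_to_world'])); M=np.array(k['mtx'])
def pr(p):
    q=T@np.r_[p,1]; u=M@np.array([q[0],-q[1],-q[2]]); return u[:2]/u[2]
print(pr([.567,-.243,.06]),pr([.567,-.243,.146]))
u,v=pr([.567,-.243,.1]).astype(int)
cr=im[v-60:v+60,u-80:u+80]; cv2.imwrite('pics/topcrop.png',cv2.resize(cr,None,fx=5,fy=5,interpolation=cv2.INTER_CUBIC)); print(u,v)
```

```text
scene [[447.5, 0.0, 322.9], [0.0, 447.5, 202.3], [0.0, 0.0, 1.0]] {'cam_to_world': [[-0.867, 0.335, -0.37, 0.27], [-0.499, -0.551, 0.669, 0.375], [0.021, 0.764, 0.645, 0.646], [0.0, 0.0, 0.0, 1.0]]}
top [[428.4, 0.0, 317.8], [0.0, 428.4, 199.9], [0.0, 0.0, 1.0]] {'cam_to_world': [[-0.094, 0.975, -0.2, 0.387], [-0.996, -0.093, 0.015, -0.171], [-0.004, 0.2, 0.98, 0.928], [0.0, 0.0, 0.0, 1.0]]}
wrist [[297.2, 0.0, 316.9], [0.0, 297.2, 197.4], [0.0, 0.0, 1.0]] {'hand_eye': [[-0.001, 0.316, -0.949, -0.143], [1.0, 0.001, -0.0, -0.001], [0.0, -0.949, -0.316, -0.08], [0.0, 0.0, 0.0, 1.0]]}
[345.99406935 196.03642841] [348.77103422 186.43514931]
347 191
```

View pics/topcrop.png

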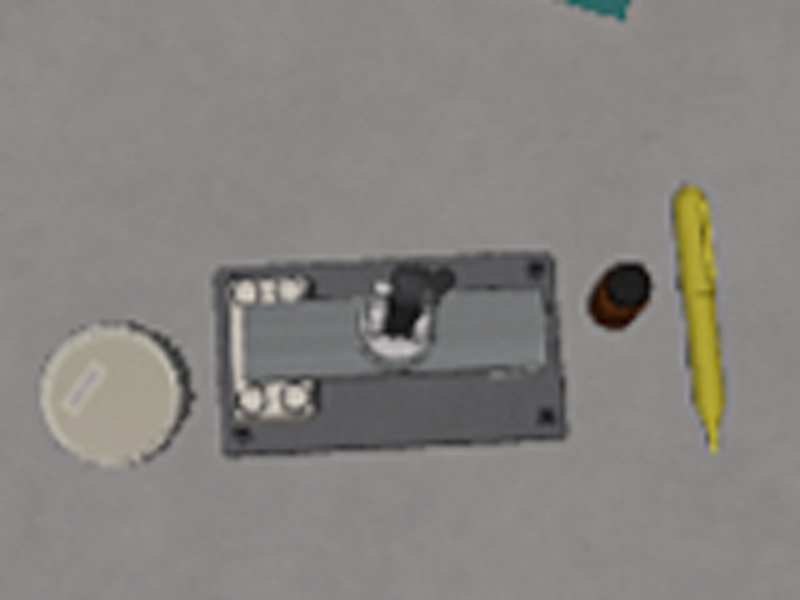

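Run:
```python
from h import *
from scipy.spatial.transform import Rotation as R
s=manip.state();q=s['tool_rot'];print(R.from_quat([q[1],q[2],q[3],q[0]]).as_matrix().round(3), s['tool_pos'],s['time'])
```

```text
[[ 0.     0.333 -0.943]
 [-0.    -0.943 -0.333]
 [-1.     0.     0.   ]] [ 0.20829268 -0.58926726  0.23132355] 1.0
```

Request:
{"fn": "send_rows", "kwargs": {
  "motion": [
    [[2,2,0.5,0,0,0.1],[3,3,0.5,0,0,0.1],[3,3,0,0,0,0.1],[3,3,0,0,0,0.1],[3,3,0,0,0,0.1],[3,3,0,0,0,0.1],[3,3,0,0,0,0.1],[3,3,0,0,0,0.1],[3,3,0,0,0,0.1],[3,3,0,0,0,0.1],[2,2,0,0,0,0],[0,0,0,0,0,0]]
  ],
  "fingers": 0.4
}}

```text
time: 2.0
tool_pos: [0.5162, -0.2804, 0.2413]
tool_rot: [0.441, 0.554, 0.441, -0.552]
contact_force: [1.0, -0.4, 0.2]
gripper_width: 0.601
```

Run:
```python
from h import *
from scipy.spatial.transform import Rotation as R
s=manip.state();q=s['tool_rot'];print(R.from_quat([q[1],q[2],q[3],q[0]]).as_matrix().round(3), s['tool_pos'],s['joint_pos'],s['time'])
c='wrist'
save(c,'w1')
for n in ['axle_thread','lever_pin','lever_grip','strap','axle']:
        r=manip.landmark_of(n,c); print(c,n,[(w(c,x['centre']),round(x['confidence'],2)) for x in r[:2]])
```

```text
[[ 0.001  0.975 -0.223]
 [ 0.001 -0.223 -0.975]
 [-1.     0.001 -0.002]] [ 0.51620704 -0.28041998  0.24126754] [-0.62521289 -0.04207347  1.69140707  0.00195642  1.49188332 -0.40026128] 2.0
wrist axle_thread [(array([ 0.5647, -0.243 ,  0.0593]), 0.95), (array([ 0.5664, -0.242 ,  0.0809]), 0.44)]
wrist lever_pin [(array([ 0.5663, -0.2441,  0.0796]), 0.75)]
wrist lever_grip [(array([ 0.5599, -0.2447,  0.1228]), 0.66)]
wrist strap [(array([ 0.561 , -0.2455,  0.1223]), 0.75), (array([ 0.5632, -0.2473,  0.0523]), 0.57)]
wrist axle [(array([ 0.5643, -0.2489,  0.06  ]), 0.67)]
```

View pics/w1.png

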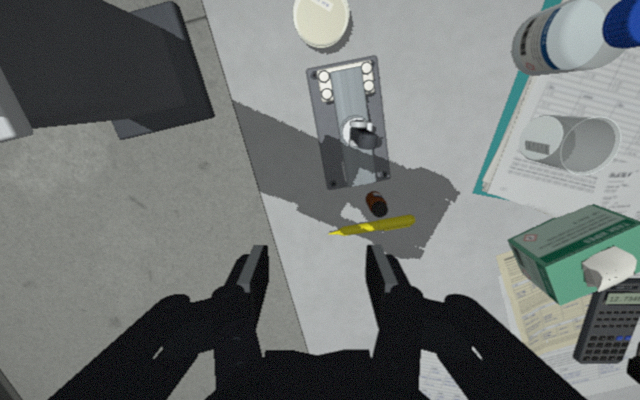

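Request:
{"fn": "send_rows", "kwargs": {
  "motion": [
    [[0.5,0.5,0,0,0,0.12],[0.5,0.5,0,0,0,0.12],[0.5,0.5,0,0,0,0.12],[0.5,0.5,0,0,0,0.12],[0.5,0.5,0,0,0,0.12],[0.5,0.5,0,0,0,0.12],[0.5,0.5,0,0,0,0.12],[0.5,0.2,0,0,0,0.12],[0.5,0,0,0,0,0.12],[0.5,0,0,0,0,0.12],[0,0,0,0,0,0.12],[0,0,0,0,0,0.12]]
  ]
}}

```text
time: 3.3
tool_pos: [0.5627, -0.2486, 0.2412]
tool_rot: [0.696, 0.126, 0.696, -0.126]
contact_force: [0.1, -0.5, -0.2]
gripper_width: 0.596
```

Request:
{"fn": "send_rows", "kwargs": {
  "motion": [
    [[0,0,0,0,0,0.12],[0,0,0,0,0,0.12],[0,0,0,0,0,0.12],[0,0,0,0,0,0],[0,0,0,0,0,0]]
  ]
}}

```text
time: 3.72
tool_pos: [0.5627, -0.2483, 0.2412]
tool_rot: [0.707, 0.002, 0.707, -0.002]
contact_force: [-0.1, -0.3, 0.2]
gripper_width: 0.595
```

```bash
cat > look.py <<'E'
from h import *
import sys
from scipy.spatial.transform import Rotation as R
s=manip.state();q=s['tool_rot'];Rm=R.from_quat([q[1],q[2],q[3],q[0]]).as_matrix();print('ty',Rm[:,1].round(3),'tx',Rm[:,0].round(3), np.round(s['tool_pos'],4),'j',np.round(s['joint_pos'],3),s['time'],'F',np.round(s['contact_force'],2),'T',np.round(s['ft_torque'],3),'g',s['gripper_width'])
c='wrist'
im=save(c,sys.argv[1])
if len(sys.argv)>2:
  T=np.linalg.inv(c2w(c)); M=np.array(manip.calibration(c)['mtx'])
  q=T@np.array([.566,-.2435,.10,1]); u=M@np.array([q[0],-q[1],-q[2]]); u=(u[:2]/u[2]).astype(int); print(u)
  x0=max(0,u[0]-80); y0=max(0,u[1]-60)
  cv2.imwrite('pics/'+sys.argv[1]+'c.png',cv2.resize(im[y0:y0+120,x0:x0+160,::-1],None,fx=5,fy=5,interpolation=cv2.INTER_CUBIC)); print('crop',x0,y0)
E
python3 look.py w2 1
python3 - <<'E'
from h import *
c='wrist'
for n in ['axle_thread','lever_pin','lever_grip']:
        r=manip.landmark_of(n,c); print(c,n,[(w(c,x['centre']),round(x['confidence'],2)) for x in r[:2]])
E
```

```text
ty [ 0.007  1.    -0.   ] tx [-0. -0. -1.] [ 0.5627 -0.2483  0.2412] j [-0.536  0.024  1.626 -0.     1.492 -2.101] 3.7167 F [-0.09 -0.27  0.17] T [ 0.002 -0.027  0.033] g 0.5945827276198603
[321 189]
crop 241 129
wrist axle_thread [(array([ 0.566 , -0.2429,  0.0623]), 0.93)]
wrist lever_pin [(array([ 0.5699, -0.2397,  0.0784]), 0.71)]
wrist lever_grip [(array([ 0.5649, -0.2425,  0.1209]), 0.84)]
```

View pics/w2c.png

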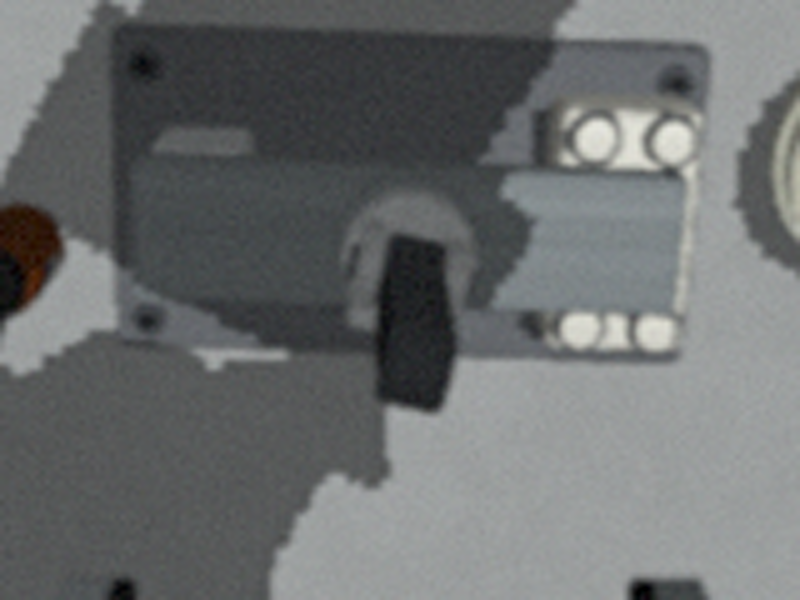

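Request:
{"fn": "send_rows", "kwargs": {
  "motion": [
    [[0.3,0.5,-2,0,0,-0.1],[0,0,-2.5,0,0,-0.1],[0,0,-2.5,0,0,0],[0,0,0,0,0,0],[0,0,0,0,0,0]]
  ]
}}

```text
time: 4.33
tool_pos: [0.5652, -0.2417, 0.1695]
tool_rot: [0.702, 0.072, 0.705, -0.071]
contact_force: [-0.0, 0.2, 0.5]
gripper_width: 0.6
```

```bash
python3 look.py w3 1
python3 - <<'E'
from h import *
c='wrist'
for n in ['axle_thread','lever_pin','lever_grip']:
        r=manip.landmark_of(n,c); print(c,n,[(w(c,x['centre']),round(x['confidence'],2)) for x in r[:2]])
E
```

```text
ty [0.201 0.98  0.001] tx [-0.003  0.002 -1.   ] [ 0.5652 -0.2417  0.1695] j [-0.525  0.076  1.694  0.     1.376 -1.894] 4.3333 F [-0.03  0.21  0.51] T [ 0.072  0.014 -0.002] g 0.5995850976086586
[315 210]
crop 235 150
wrist axle_thread [(array([ 0.5681, -0.2393,  0.066 ]), 0.74)]
wrist lever_pin [(array([ 0.5724, -0.2437,  0.0839]), 0.85)]
wrist lever_grip [(array([ 0.5686, -0.2458,  0.1286]), 0.59)]
```

View pics/w3c.png

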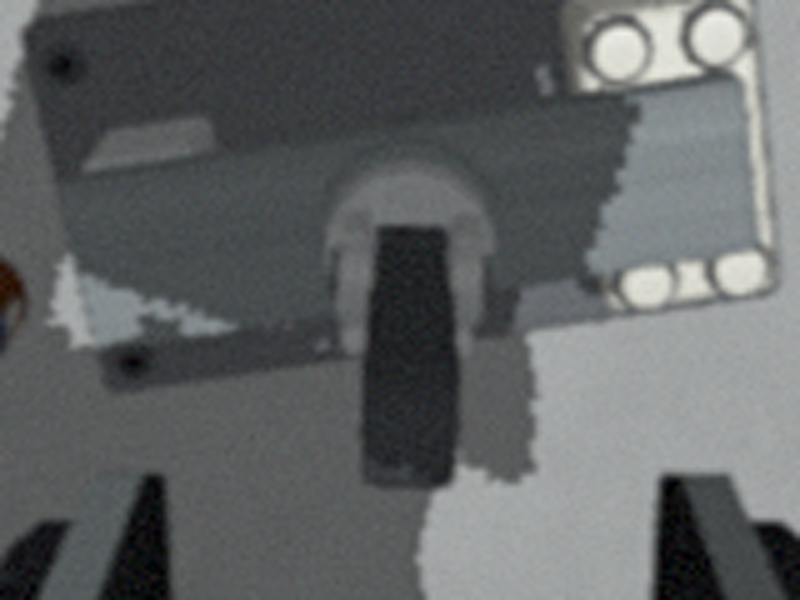

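Request:
{"fn": "send_rows", "kwargs": {
  "motion": [
    [[0.2,0,-1,0,0,0],[0,0,-2,0,0,0],[0,0,-2,0,0,0],[0,0,-1.6,0,0,0],[0,0,0,0,0,0],[0,0,0,0,0,0]]
  ]
}}

```text
time: 5.03
tool_pos: [0.5679, -0.242, 0.1044]
tool_rot: [0.703, 0.071, 0.704, -0.071]
contact_force: [0.0, -0.3, 0.2]
gripper_width: 0.598
```

Request:
{"fn": "send_rows", "kwargs": {
  "motion": [
    [[0,0,0,0,0,0],[0,0,0,0,0,0],[0,0,0,0,0,0],[0,0,0,0,0,0],[0,0,0,0,0,0],[0,0,0,0,0,0],[0,0,0,0,0,0],[0,0,0,0,0,0]]
  ],
  "fingers": 1
}}

```text
time: 5.7
tool_pos: [0.5692, -0.2427, 0.107]
tool_rot: [0.704, 0.071, 0.703, -0.072]
contact_force: [0.2, 0.8, 5.8]
gripper_width: 0.133
```

```bash
python3 look.py w4
```

```text
ty [ 0.2    0.98  -0.001] tx [ 0.002 -0.001 -1.   ] [ 0.5692 -0.2427  0.107 ] j [-0.523  0.142  1.733  0.     1.265 -1.892] 5.7 F [0.16 0.82 5.81] T [0.16  0.078 0.051] g 0.13330004878762972
```

View pics/w4.png

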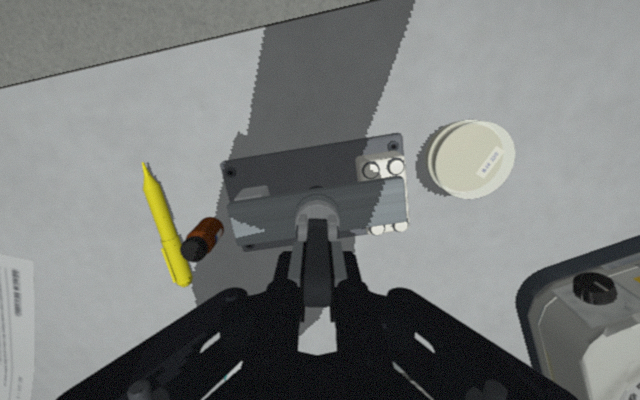

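Request:
{"fn": "send_rows", "kwargs": {
  "motion": [
    [[0,0,0,0,0,-0.06],[0,0,0,0,0,-0.1],[0,0,0,0,0,-0.1],[0,0,0,0,0,-0.1],[0,0,0,0,0,-0.1],[0,0,0,0,0,-0.1]]
  ]
}}

```text
time: 6.25
tool_pos: [0.5688, -0.2436, 0.107]
tool_rot: [0.657, 0.264, 0.655, -0.265]
contact_force: [-1.3, -1.1, 5.4]
gripper_width: 0.135
```

```bash
cat > st.py <<'E'
from h import *
from scipy.spatial.transform import Rotation as R
s=manip.state();q=s['tool_rot'];Rm=R.from_quat([q[1],q[2],q[3],q[0]]).as_matrix();y=Rm[:,1]
print('yaw',np.arctan2(y[1],y[0]).round(4),'tx',Rm[:,0].round(3), np.round(s['tool_pos'],4),'j6',np.round(s['joint_pos'][5],3),'t',s['time'],'F',np.round(s['contact_force'],2),'T',np.round(s['ft_torque'],3),'eff',np.round(s['joint_efforts'],2),'g',round(s['gripper_width'],3))
E
python3 st.py
```

```text
yaw 0.8045 tx [ 0.001 -0.003 -1.   ] [ 0.5688 -0.2436  0.107 ] j6 -1.328 t 6.25 F [-1.27 -1.09  5.37] T [-0.467  0.419  0.042] eff [  1.52 -37.01 -31.42   0.81  -0.22  -0.91] g 0.135
```

Request:
{"fn": "send_rows", "kwargs": {
  "motion": [
    [[0,0,0,0,0,-0.08],[0,0,0,0,0,-0.08],[0,0,0,0,0,-0.08],[0,0,0,0,0,-0.08],[0,0,0,0,0,-0.08],[0,0,0,0,0,-0.08]]
  ]
}}

```text
time: 6.75
tool_pos: [0.5681, -0.2441, 0.107]
tool_rot: [0.575, 0.411, 0.574, -0.414]
contact_force: [-3.9, -3.2, 7.7]
gripper_width: 0.134
```

```bash
python3 st.py
```

```text
yaw 0.3254 tx [-0.    -0.004 -1.   ] [ 0.5681 -0.2441  0.107 ] j6 -0.849 t 6.75 F [-3.86 -3.2   7.65] T [-0.658  0.864  0.071] eff [  2.66 -36.56 -31.69   1.4   -0.68  -0.71] g 0.134
```

Request:
{"fn": "send_rows", "kwargs": {
  "motion": [
    [[0,0,0,0,0,-0.04],[0,0,0,0,0,-0.04],[0,0,0,0,0,-0.04]]
  ]
}}

```text
time: 7.0
tool_pos: [0.5679, -0.2441, 0.107]
tool_rot: [0.55, 0.444, 0.548, -0.447]
contact_force: [-4.8, -3.8, 6.8]
gripper_width: 0.132
```

```bash
python3 st.py
```

```text
yaw 0.2073 tx [-0.001 -0.004 -1.   ] [ 0.5679 -0.2441  0.107 ] j6 -0.731 t 7.0 F [-4.83 -3.82  6.76] T [-0.567  0.955  0.103] eff [  2.82 -36.43 -31.77   1.48  -0.82  -0.32] g 0.132
```

Request:
{"fn": "send_rows", "kwargs": {
  "motion": [
    [[-0.1,-0.1,0,0,0,-0.04],[0,0,0,0,0,-0.04],[0,0,0,0,0,-0.04]]
  ]
}}

```text
time: 7.25
tool_pos: [0.5675, -0.2444, 0.107]
tool_rot: [0.522, 0.477, 0.521, -0.478]
contact_force: [-3.2, 0.5, 6.6]
gripper_width: 0.135
```

```bash
python3 st.py
```

```text
yaw 0.0873 tx [ 0.    -0.002 -1.   ] [ 0.5675 -0.2444  0.107 ] j6 -0.613 t 7.25 F [-3.25  0.53  6.62] T [-0.149  0.641  0.057] eff [  1.02 -36.56 -31.67   0.66  -0.65  -0.33] g 0.135
```

Request:
{"fn": "send_rows", "kwargs": {
  "motion": [
    [[0,0,0,0,0,-0.04],[0,0,0,0,0,-0.04],[0,0,0,0,0,-0.04]]
  ]
}}

```text
time: 7.5
tool_pos: [0.5672, -0.2444, 0.1069]
tool_rot: [-0.492, -0.507, -0.491, 0.509]
contact_force: [-4.3, -1.9, 6.8]
gripper_width: 0.131
```

```bash
python3 st.py
```

```text
yaw -0.0327 tx [-0.    -0.002 -1.   ] [ 0.5672 -0.2444  0.1069] j6 -0.493 t 7.5 F [-4.26 -1.87  6.77] T [-0.134  0.739  0.052] eff [  1.27 -36.36 -31.78   0.78  -0.85  -0.33] g 0.131
```

Request:
{"fn": "send_rows", "kwargs": {
  "motion": [
    [[-0.1,0,0,0,0,-0.04],[0,0,0,0,0,-0.04],[0,0,0,0,0,-0.04]]
  ]
}}

```text
time: 7.75
tool_pos: [0.5668, -0.2443, 0.1069]
tool_rot: [-0.461, -0.537, -0.459, 0.537]
contact_force: [-2.1, -1.4, 5.9]
gripper_width: 0.13
```

```bash
python3 st.py
```

```text
yaw -0.1528 tx [ 0.001 -0.002 -1.   ] [ 0.5668 -0.2443  0.1069] j6 -0.374 t 7.75 F [-2.07 -1.42  5.86] T [-0.171  0.417  0.05 ] eff [  0.74 -36.82 -31.47   0.47  -0.34  -0.33] g 0.13
```

Request:
{"fn": "send_rows", "kwargs": {
  "motion": [
    [[0,0,0,0,0,-0.04],[0,0,0,0,0,-0.04],[0,0,0,0,0,-0.04]]
  ]
}}

```text
time: 8.0
tool_pos: [0.5666, -0.2442, 0.1069]
tool_rot: [-0.428, -0.563, -0.427, 0.564]
contact_force: [-2.0, -0.1, 7.4]
gripper_width: 0.132
```

```bash
python3 st.py
```

```text
yaw -0.2727 tx [ 0.001 -0.002 -1.   ] [ 0.5666 -0.2442  0.1069] j6 -0.254 t 8.0 F [-2.   -0.07  7.39] T [-0.126  0.487  0.075] eff [  0.84 -36.57 -31.6    0.54  -0.56  -0.33] g 0.132
```

Request:
{"fn": "send_rows", "kwargs": {
  "motion": [
    [[0,0,0,0,0,-0.04],[0,0,0,0,0,-0.04],[0,0,0,0,0,-0.04]]
  ]
}}

```text
time: 8.25
tool_pos: [0.5664, -0.2442, 0.1069]
tool_rot: [-0.393, -0.588, -0.392, 0.588]
contact_force: [-2.8, 0.2, 7.1]
gripper_width: 0.134
```

```bash
python3 st.py
```

```text
yaw -0.3926 tx [ 0.    -0.002 -1.   ] [ 0.5664 -0.2442  0.1069] j6 -0.134 t 8.25 F [-2.82  0.22  7.11] T [-0.069  0.614  0.063] eff [  0.86 -36.36 -31.72   0.57  -0.77  -0.33] g 0.134
```

Request:
{"fn": "send_rows", "kwargs": {
  "motion": [
    [[-0.05,0,0,0,0,-0.04],[0,0,0,0,0,-0.04],[0,0,0,0,0,-0.04]]
  ]
}}

```text
time: 8.5
tool_pos: [0.5662, -0.2441, 0.1069]
tool_rot: [-0.358, -0.61, -0.356, 0.611]
contact_force: [-1.6, -0.9, 7.2]
gripper_width: 0.136
```

```bash
python3 st.py
```

```text
yaw -0.5127 tx [ 0.001 -0.002 -1.   ] [ 0.5662 -0.2441  0.1069] j6 -0.014 t 8.5 F [-1.6  -0.91  7.21] T [-0.016  0.477  0.082] eff [  0.53 -36.49 -31.63   0.4   -0.62  -0.33] g 0.136
```

Request:
{"fn": "send_rows", "kwargs": {
  "motion": [
    [[0,0,0,0,0,-0.04],[0,0,0,0,0,-0.04],[0,0,0,0,0,-0.04]]
  ]
}}

```text
time: 8.75
tool_pos: [0.566, -0.244, 0.1069]
tool_rot: [-0.32, -0.631, -0.319, 0.631]
contact_force: [-2.0, 0.4, 7.8]
gripper_width: 0.133
```

```bash
python3 st.py
```

```text
yaw -0.6326 tx [ 0.    -0.002 -1.   ] [ 0.566  -0.244   0.1069] j6 0.106 t 8.75 F [-1.96  0.43  7.78] T [0.025 0.623 0.067] eff [  0.48 -36.26 -31.76   0.4   -0.84  -0.33] g 0.133
```

Request:
{"fn": "send_rows", "kwargs": {
  "motion": [
    [[0,0,0,0,0,-0.04],[0,0,0,0,0,-0.04],[0,0,0,0,0,-0.04]]
  ]
}}

```text
time: 9.0
tool_pos: [0.5658, -0.2438, 0.1069]
tool_rot: [-0.282, -0.648, -0.281, 0.649]
contact_force: [-4.1, 0.9, 8.5]
gripper_width: 0.135
```

```bash
python3 st.py
```

```text
yaw -0.7521 tx [-0.    -0.001 -1.   ] [ 0.5658 -0.2438  0.1069] j6 0.225 t 9.0 F [-4.07  0.89  8.46] T [0.14  0.764 0.333] eff [-1.000e-02 -3.595e+01 -3.195e+01  4.000e-01 -1.150e+00 -1.100e-01] g 0.135
```

Request:
{"fn": "send_rows", "kwargs": {
  "motion": [
    [[-0.1,0,0,0,0,-0.02],[0,0,0,0,0,-0.02]]
  ]
}}

```text
time: 9.17
tool_pos: [0.5655, -0.2437, 0.107]
tool_rot: [0.269, 0.654, 0.268, -0.654]
contact_force: [-0.8, 1.5, 6.0]
gripper_width: 0.134
```

```bash
python3 st.py
```

```text
yaw -0.791 tx [ 0.002 -0.001 -1.   ] [ 0.5655 -0.2437  0.107 ] j6 0.263 t 9.1667 F [-0.81  1.53  5.96] T [0.114 0.195 0.319] eff [-7.600e-01 -3.666e+01 -3.151e+01  2.000e-02 -4.200e-01  1.300e-01] g 0.134
```

Request:
{"fn": "send_rows", "kwargs": {
  "motion": [
    [[0,0,0,0,0,-0.02],[0,0,0,0,0,-0.02]]
  ]
}}

```text
time: 9.33
tool_pos: [0.5655, -0.2436, 0.1069]
tool_rot: [0.256, 0.66, 0.255, -0.659]
contact_force: [-0.9, 2.2, 6.5]
gripper_width: 0.13
```

```bash
python3 st.py
```

```text
yaw -0.8309 tx [ 0.001 -0.001 -1.   ] [ 0.5655 -0.2436  0.1069] j6 0.303 t 9.3333 F [-0.86  2.17  6.48] T [0.203 0.279 0.352] eff [-7.400e-01 -3.650e+01 -3.158e+01  2.000e-02 -5.200e-01  1.200e-01] g 0.13
```

Request:
{"fn": "send_rows", "kwargs": {
  "motion": [
    [[0,0,0,0,0,-0.02],[0,0,0,0,0,-0.02]]
  ]
}}

```text
time: 9.5
tool_pos: [0.5654, -0.2436, 0.1069]
tool_rot: [0.243, 0.665, 0.242, -0.664]
contact_force: [-1.9, 1.5, 6.6]
gripper_width: 0.132
```

```bash
python3 st.py
```

```text
yaw -0.8708 tx [ 0.001 -0.001 -1.   ] [ 0.5654 -0.2436  0.1069] j6 0.343 t 9.5 F [-1.87  1.54  6.61] T [0.191 0.324 0.312] eff [-8.000e-01 -3.642e+01 -3.162e+01  1.000e-02 -5.900e-01  1.300e-01] g 0.132
```

Request:
{"fn": "send_rows", "kwargs": {
  "motion": [
    [[0,0,0,0,0,0],[0,0,0,0,0,0],[0,0,0,0,0,0],[0,0,0,0,0,0]]
  ]
}}

```text
time: 9.83
tool_pos: [0.5654, -0.2436, 0.1069]
tool_rot: [0.243, 0.664, 0.242, -0.664]
contact_force: [-1.4, 1.4, 6.4]
gripper_width: 0.128
```

```bash
python3 st.py; python3 look.py w5 1
```

```text
yaw -0.8702 tx [ 0.001 -0.001 -1.   ] [ 0.5654 -0.2436  0.1069] j6 0.343 t 9.8333 F [-1.41  1.35  6.41] T [0.192 0.323 0.155] eff [-6.500e-01 -3.643e+01 -3.161e+01 -1.000e-02 -5.600e-01  2.100e-01] g 0.128
ty [ 0.645 -0.764  0.002] tx [ 0.001 -0.001 -1.   ] [ 0.5654 -0.2436  0.1069] j [-0.527  0.135  1.74  -0.     1.265  0.343] 9.8333 F [-1.41  1.35  6.41] T [0.192 0.323 0.155] g 0.12848910681035894
[318 247]
crop 238 187
```

View pics/w5c.png

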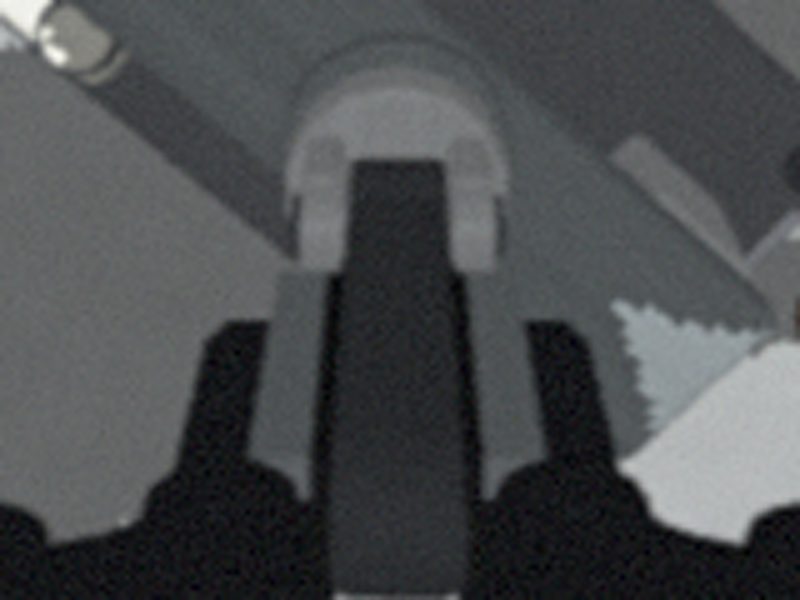

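Request:
{"fn": "send_rows", "kwargs": {
  "motion": [
    [[0,0,0,0,0,-0.03],[0,0,0,0,0,-0.03],[0,0,0,0,0,-0.04]]
  ]
}}

```text
time: 10.13
tool_pos: [0.5653, -0.2434, 0.1069]
tool_rot: [0.209, 0.676, 0.208, -0.675]
contact_force: [-2.7, 1.7, 7.3]
gripper_width: 0.128
```

```bash
python3 st.py
```

```text
yaw -0.9713 tx [ 0.001 -0.001 -1.   ] [ 0.5653 -0.2434  0.1069] j6 0.444 t 10.1333 F [-2.7   1.66  7.35] T [0.358 0.45  0.399] eff [ -1.06 -36.24 -31.73  -0.04  -0.77  -0.08] g 0.128
```

Request:
{"fn": "send_rows", "kwargs": {
  "motion": [
    [[0,0,0,0,0,0],[0,0,0,0,0,0],[0,0,0,0,0,0],[0,0,0,0,0,0]]
  ]
}}

```text
time: 10.47
tool_pos: [0.5653, -0.2434, 0.1069]
tool_rot: [0.21, 0.676, 0.209, -0.675]
contact_force: [-1.3, 1.9, 7.1]
gripper_width: 0.131
```

```bash
python3 st.py
python3 - <<'E'
from h import *
from scipy.spatial.transform import Rotation as R
save('scene','s2')
for i in range(5):
    manip.grab_frame('top'); print(np.round(manip.state()['ft_torque'],3))
# projection into w5 at its pose
s=manip.state(); 
c='wrist'; save(c,'w6')
M=np.array(manip.calibration(c)['mtx']); HE=np.linalg.inv(np.array(manip.calibration(c)['hand_eye']))
# points in tool frame: axle axis at TCP-ish; height above TCP
def pr(ax,y,h): # ax along camera-away direction (tool +z), h above head underside
    z=.06+h; p=np.array([s['tool_pos'][2]-z, y, ax])
    q=HE@np.r_[p,1]; u=M@np.array([q[0],-q[1],-q[2]]); return (u[:2]/u[2]).round(1)
for n,a in dict(leverbot=(-.008,0,.012),headtopnear=(-.015,0,.01),webneartop=(-.013,0,.025),webnearback=(-.008,0,.025),webfarTop=(.013,0,.025),eartop=(0,.012,.028),levertop=(-.008,0,.08)).items(): print(n,pr(*a))
im=cv2.imread('pics/w6.png'); cv2.imwrite('pics/w6c.png',cv2.resize(im[187:307,238:398],None,fx=5,fy=5,interpolation=cv2.INTER_CUBIC))
E
```

```text
yaw -0.9701 tx [ 0.001 -0.001 -1.   ] [ 0.5653 -0.2434  0.1069] j6 0.443 t 10.4667 F [-1.3   1.91  7.07] T [0.209 0.382 0.224] eff [ -0.85 -36.28 -31.7   -0.06  -0.73   0.24] g 0.131
[0.338 0.436 0.336]
[0.27  0.405 0.265]
[0.333 0.414 0.267]
[0.34  0.36  0.248]
[0.255 0.341 0.246]
leverbot [318.1 216.3]
headtopnear [318.1 205.1]
webneartop [318.2 216.8]
webnearback [318.2 224.5]
webfarTop [318.1 255.4]
eartop [338.1 238.7]
levertop [318.7 276.3]
```

View pics/w6c.png

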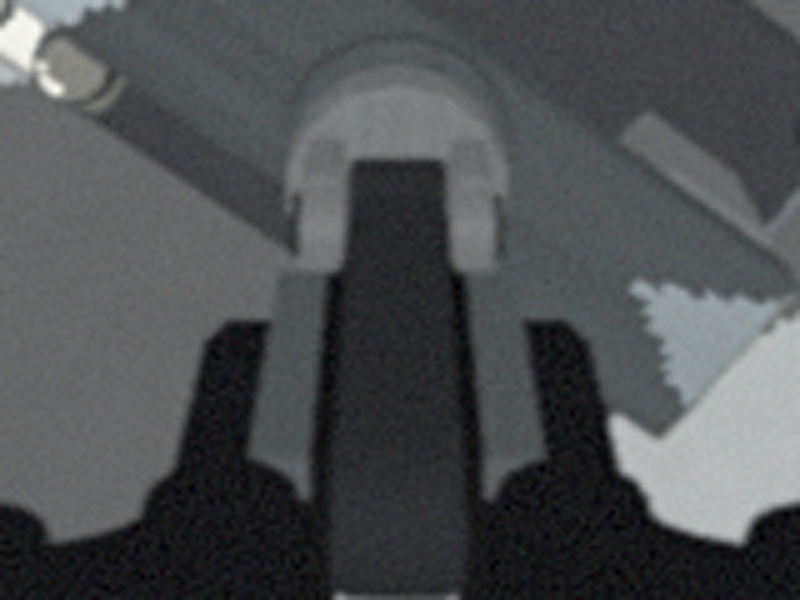

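Run:
```python
from h import *
a=[]
for i in range(16):
    manip.grab_frame('top'); a.append(manip.state()['ft_torque'][2])
print(np.round(a,3),np.mean(a),manip.state()['time'])
```

```text
[0.286 0.224 0.245 0.282 0.184 0.281 0.267 0.262 0.214 0.244 0.279 0.213
 0.291 0.204 0.201 0.229] 0.24410811081196354 11.6167
```

View pics/s2.png

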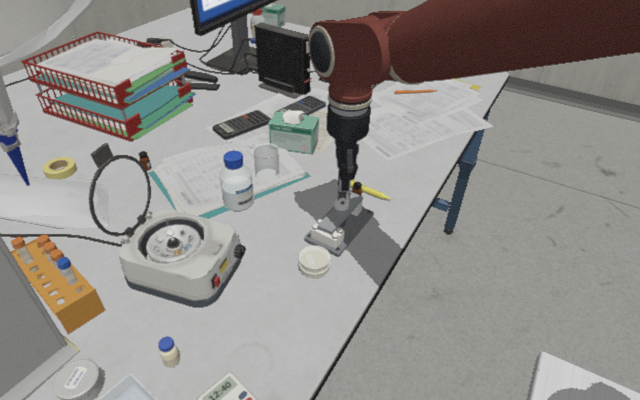

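Held torque averages 0.244 N·m, which is mid-window, so I'm releasing the lever and lifting.

Request:
{"fn": "send_rows", "kwargs": {
  "motion": [
    [[0,0,0,0,0,0],[0,0,0,0,0,0],[0,0,0,0,0,0],[0,0,0,0,0,0],[0,0,1,0,0,0],[0,0,3,0,0,0],[0,0,3,0,0,0],[0,0,0,0,0,0],[0,0,0,0,0,0]]
  ],
  "fingers": 0.4
}}

```text
time: 12.37
tool_pos: [0.5664, -0.2443, 0.179]
tool_rot: [0.21, 0.677, 0.207, -0.674]
contact_force: [0.3, 0.1, -1.0]
gripper_width: 0.599
```

```bash
python3 st.py; python3 look.py w7 1
python3 - <<'E'
from h import *
for c in ['wrist']:
  for n in ['lever_pin','lever_grip','axle_thread']:
    r=manip.landmark_of(n,c); print(c,n,[(w(c,x['centre']),round(x['confidence'],2)) for x in r[:2]])
E
```

```text
yaw -0.9711 tx [ 0.005 -0.003 -1.   ] [ 0.5664 -0.2443  0.179 ] j6 0.443 t 12.3667 F [ 0.29  0.12 -0.96] T [0.027 0.036 0.006] eff [ 2.000e-02 -4.016e+01 -3.719e+01  0.000e+00 -1.000e-02  0.000e+00] g 0.599
ty [ 0.564 -0.825  0.006] tx [ 0.005 -0.003 -1.   ] [ 0.5664 -0.2443  0.179 ] j [-0.528  0.066  1.687 -0.     1.382  0.443] 12.3667 F [ 0.29  0.12 -0.96] T [0.027 0.036 0.006] g 0.5990729756003873
[318 205]
crop 238 145
wrist lever_pin [(array([ 0.5652, -0.2394,  0.0757]), 0.92)]
wrist lever_grip [(array([ 0.5622, -0.241 ,  0.1188]), 0.78)]
wrist axle_thread [(array([ 0.5613, -0.2433,  0.0555]), 0.89)]
```

View pics/w7c.png

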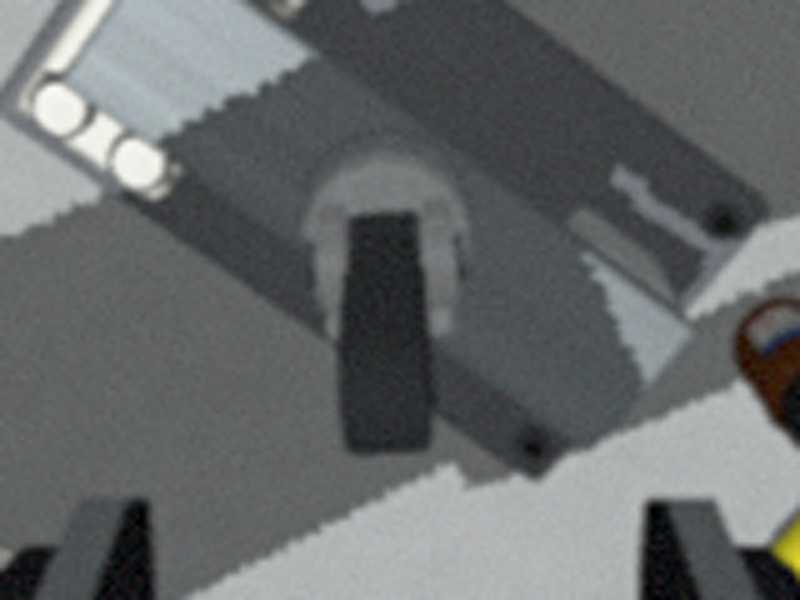

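Request:
{"fn": "send_rows", "kwargs": {
  "motion": [
    [[-2,-1.4,0,0,0,0],[-2.6,-1.8,0,0,0,0],[-2.6,-1.8,0,0,0,0],[-2.6,-1.8,0,0,0,0],[0,0,0,0,0,0],[0,0,0,0,0,0],[0,0,0,0,0,0]]
  ],
  "fingers": 1
}}

```text
time: 13.15
tool_pos: [0.4665, -0.3109, 0.1742]
tool_rot: [-0.208, -0.675, -0.209, 0.676]
contact_force: [-0.5, 0.3, -0.3]
gripper_width: 0.001
```

```bash
python3 st.py; python3 look.py w8 1
```

```text
yaw -0.9714 tx [-0.001  0.001 -1.   ] [ 0.4665 -0.3109  0.1742] j6 0.251 t 13.15 F [-0.45  0.29 -0.33] T [-0.006 -0.008 -0.04 ] eff [-7.000e-01 -3.360e+01 -3.576e+01 -4.000e-02  2.000e-02 -0.000e+00] g 0.001
ty [ 0.564 -0.826 -0.002] tx [-0.001  0.001 -1.   ] [ 0.4665 -0.3109  0.1742] j [-0.721 -0.057  1.82   0.     1.381  0.251] 13.15 F [-0.45  0.29 -0.33] T [-0.006 -0.008 -0.04 ] g 0.0008146341399602022
[318  34]
crop 238 0
```

View pics/w8c.png

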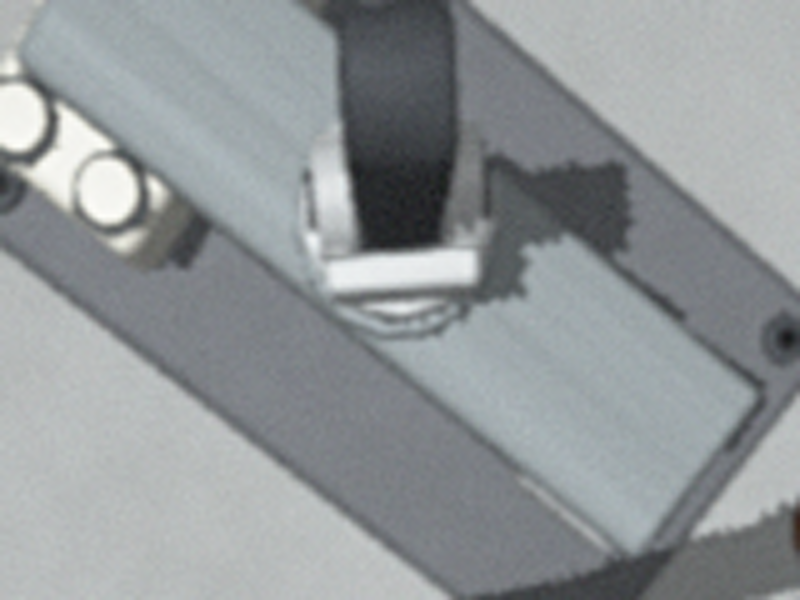

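Request:
{"fn": "send_rows", "kwargs": {
  "motion": [
    [[1.8,1.2,-0.9,0,0,0],[1.8,1.2,-1,0,0,0],[1.8,1.2,-1,0,0,0],[1.66,1.24,-1,0,0,0],[0,0,0,0,0,0],[0,0,0,0,0,0]]
  ]
}}

```text
time: 13.7
tool_pos: [0.5379, -0.2612, 0.1349]
tool_rot: [-0.209, -0.675, -0.211, 0.676]
contact_force: [-0.1, 0.6, -0.2]
gripper_width: 0.003
```

```bash
cat > rel.py <<'E'
from h import *
s=manip.state(); d=np.array(s['tool_pos'][:2])-[.5665,-.2435]
print('f %.1f lat %.1f z %.1f mm'%(d@[825,565]/1,d@[-565,825],1000*s['tool_pos'][2]),'F',np.round(s['contact_force'],1),'T',np.round(s['ft_torque'],2),s['time'])
E
python3 rel.py
```

```text
f -33.6 lat 1.6 z 134.9 mm F [-0.1  0.6 -0.2] T [-0.02 -0.01 -0.01] 13.7
```

Request:
{"fn": "send_rows", "kwargs": {
  "motion": [
    [[0.6,0.41,0,0,0,0],[0.6,0.41,0,0,0,0],[0.6,0.41,0,0,0,0],[0.6,0.41,0,0,0,0],[0.6,0.41,-0.1,0,0,0]]
  ]
}}

```text
time: 14.12
tool_pos: [0.5671, -0.243, 0.1363]
tool_rot: [-0.209, -0.675, -0.208, 0.676]
contact_force: [-5.6, -1.8, 3.7]
gripper_width: 0.005
```

```bash
python3 rel.py
```

```text
f 0.8 lat 0.1 z 136.3 mm F [-5.6 -1.8  3.7] T [-0.12  0.92  0.04] 14.1167
```

Request:
{"fn": "send_rows", "kwargs": {
  "motion": [
    [[0.43,0.3,-0.2,0,0,0],[0.43,0.3,-0.2,0,0,0],[0.39,0.27,-0.3,0,0,0],[0.39,0.27,-0.3,0,0,0],[0.33,0.23,-0.38,0,0,0],[0.33,0.23,-0.38,0,0,0]]
  ]
}}

```text
time: 14.62
tool_pos: [0.5915, -0.2265, 0.1199]
tool_rot: [0.209, 0.676, 0.208, -0.675]
contact_force: [-3.7, 1.5, 7.8]
gripper_width: -0.001
```

```bash
python3 rel.py
```

```text
f 30.3 lat -0.1 z 119.9 mm F [-3.7  1.5  7.8] T [0.38 0.47 0.04] 14.6167
```

Request:
{"fn": "send_rows", "kwargs": {
  "motion": [
    [[0.26,0.18,-0.45,0,0,0],[0.26,0.18,-0.45,0,0,0],[0.18,0.12,-0.5,0,0,0],[0.18,0.12,-0.5,0,0,0],[0.08,0.06,-0.4,0,0,0],[0.08,0.06,-0.4,0,0,0],[0,0,0,0,0,0]]
  ]
}}

```text
time: 15.2
tool_pos: [0.6034, -0.2184, 0.0928]
tool_rot: [0.209, 0.678, 0.209, -0.673]
contact_force: [1.7, 3.0, 4.9]
gripper_width: -0.003
```

```bash
python3 rel.py
```

```text
f 44.7 lat -0.2 z 92.8 mm F [1.7 3.  4.9] T [ 0.53 -0.32  0.01] 15.2
```

Request:
{"fn": "send_rows", "kwargs": {
  "motion": [
    [[0,0,-0.2,0,0,0],[0,0,-0.2,0,0,0],[0,0,0,0,0,0],[0,0,0,0,0,0]]
  ]
}}

```text
time: 15.53
tool_pos: [0.6036, -0.2186, 0.0894]
tool_rot: [0.209, 0.678, 0.208, -0.673]
contact_force: [2.3, 2.6, 5.2]
gripper_width: -0.001
```

```bash
python3 rel.py
```

```text
f 44.7 lat -0.5 z 89.4 mm F [2.3 2.6 5.2] T [ 0.6  -0.43  0.04] 15.5333
```

Request:
{"fn": "send_rows", "kwargs": {
  "motion": [
    [[0,0,-0.2,0,0,0],[0,0,-0.2,0,0,0],[0,0,0,0,0,0],[0,0,0,0,0,0]]
  ]
}}

```text
time: 15.87
tool_pos: [0.6045, -0.2189, 0.0878]
tool_rot: [0.21, 0.678, 0.208, -0.673]
contact_force: [0.2, 5.3, 13.7]
gripper_width: 0.0
```

```bash
python3 rel.py
```

```text
f 45.2 lat -1.1 z 87.8 mm F [ 0.2  5.3 13.7] T [0.92 0.14 0.  ] 15.8667
```

Request:
{"fn": "send_rows", "kwargs": {
  "motion": [
    [[0,0,-0.2,0,0,0],[0,0,-0.2,0,0,0],[0,0,0,0,0,0],[0,0,0,0,0,0]]
  ]
}}

```text
time: 16.2
tool_pos: [0.6055, -0.2195, 0.0868]
tool_rot: [0.21, 0.679, 0.207, -0.672]
contact_force: [-4.1, 6.9, 23.4]
gripper_width: 0.005
```

```bash
python3 rel.py
```

```text
f 45.8 lat -2.2 z 86.8 mm F [-4.1  6.9 23.4] T [ 1.1   0.65 -0.05] 16.2
```

Force rises to 23 N with almost no travel, so the lever is at its stop. I'll lift off and check.

Request:
{"fn": "send_rows", "kwargs": {
  "motion": [
    [[0,0,1,0,0,0],[0,0,2,0,0,0],[0,0,3,0,0,0],[-1.5,-1,2,0,0,0],[-2.5,-1.8,0,0,0,0],[-2.5,-1.8,0,0,0,0],[-2.5,-1.8,0,0,0,0],[0,0,0,0,0,0],[0,0,0,0,0,0]]
  ]
}}

```text
time: 16.95
tool_pos: [0.5103, -0.284, 0.1592]
tool_rot: [0.208, 0.676, 0.208, -0.675]
contact_force: [-0.2, 0.4, 0.5]
gripper_width: -0.001
```

```bash
python3 rel.py; python3 look.py w9
python3 - <<'E'
from h import *
save('scene','s3')
for c in ['scene','wrist']:
  for n in ['lever_pin','lever_grip','petri_stack','vial_amber','highlighter']:
    r=manip.landmark_of(n,c); print(c,n,[(w(c,x['centre']),round(x['confidence'],2)) for x in r[:2]])
im=cv2.imread('pics/s3.png'); cv2.imwrite('pics/s3c.png',cv2.resize(im[160:280,270:430],None,fx=5,fy=5,interpolation=cv2.INTER_CUBIC))
E
```

```text
f -69.3 lat -1.7 z 159.2 mm F [-0.2  0.4  0.5] T [-0.02  0.03 -0.01] 16.95
ty [ 0.562 -0.827  0.001] tx [ 0.001 -0.    -1.   ] [ 0.5103 -0.284   0.1592] j [-6.360e-01  1.000e-02  1.779e+00  1.000e-03  1.351e+00  3.380e-01] 16.95 F [-0.19  0.38  0.46] T [-0.02   0.028 -0.014] g -0.0011472303166127197
scene lever_pin [(array([ 0.5676, -0.2464,  0.0772]), 0.68)]
scene lever_grip [(array([ 0.6035, -0.2156,  0.0802]), 0.75)]
scene petri_stack [(array([ 0.5565, -0.1205,  0.0048]), 0.84)]
scene vial_amber [(array([ 0.5867, -0.3428,  0.0045]), 0.6), (array([ 5.728e-01, -3.824e-01, -3.000e-04]), 0.32)]
scene highlighter [(array([ 0.5752, -0.3802, -0.0008]), 0.53)]
wrist lever_pin [(array([ 0.5707, -0.2376,  0.0788]), 0.74)]
wrist lever_grip [(array([ 0.5994, -0.2141,  0.0818]), 0.68)]
wrist petri_stack [(array([ 0.5549, -0.119 ,  0.0009]), 0.63)]
wrist vial_amber [(array([ 0.5808, -0.3392,  0.0032]), 0.86)]
wrist highlighter [(array([ 0.571 , -0.3768,  0.0023]), 0.73)]
```

View pics/w9.png

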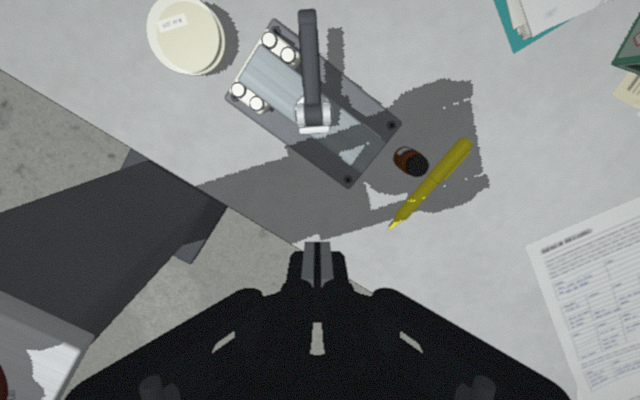

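View pics/s3c.png

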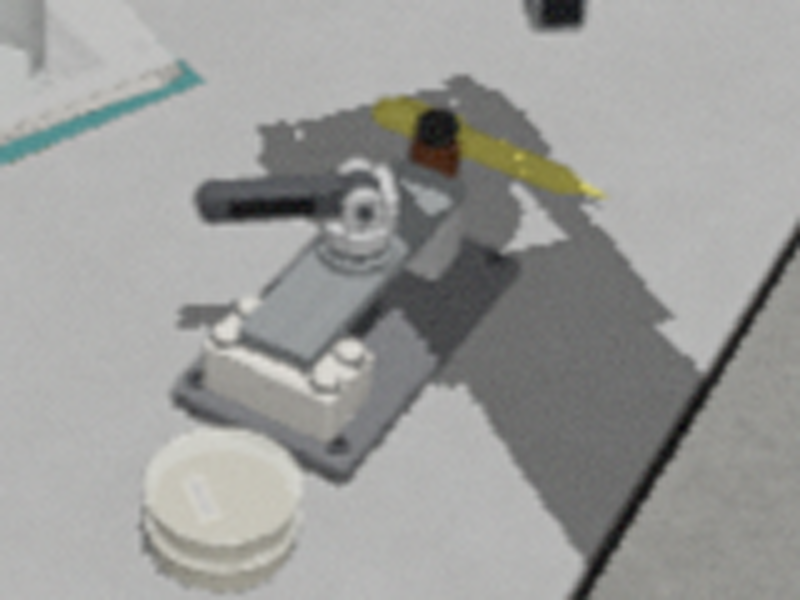

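The lever lies level: in the wrist picture it runs from (315,120) to (308,15), and in the scene crop it lies flat to the left of the head. The petri dishes, vial and highlighter are where they were. Nothing is touching the robot, so I'm handing in.

```bash
python3 -c "
from h import *
print(manip.job_done(), manip.state()['time'])"
```

```text
the job is handed in; nothing more can be done
the job is handed in; nothing more can be done
```

The clamp is locked: the axle is screwed in to snug, the lever is folded fully down, and the arm is clear. I handed the job in at about 17 s of the 72 s allowed. No verdict was reported, and the washer force itself can't be read directly.

- **Tightening:** I gripped the upright lever and turned it about 2.34 rad clockwise. Resistance started after about 2.0–2.1 rad. Held still, the torque averaged 0.244 N·m (single readings 0.18–0.29), inside the 0.18–0.32 snug window.
- **Disagreement between checks:** The angle past first resistance (about 0.22–0.34 rad) implies only 0.10–0.15 N·m at 0.45 N m per rad, less than the measured torque. It does fall within the 0.2–0.6 rad given for snug, so I stopped there.
- **Folding:** A second look from the other side showed the web there, so I folded the lever the opposite way with the closed fingertips. I pressed until the force rose to 23 N with almost no travel, which I took as the stop.
- **Last checks:** The networks put the lever's grip point 3 mm above its pin in height, where level would be about 1 mm; this is within their 4 mm accuracy, and both pictures show the lever level. The petri dishes, vial and highlighter are within about 5 mm of where they were first seen, which is about the measuring error. The contact force read about zero.

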